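# Reset the tripped breakers in order

## Robot

A 6-joint arm with a two-finger parallel gripper is mounted at the origin on a cart in front of the work surface, level with it; the furniture and walls round the work are solid. World frame = base frame: x ahead of the robot, y to its left, z up, the work surface at z = 0. Lengths are in m, angles in degrees, forces in N, time in s.
With the tool pointing down it reaches from about 0.375 to 0.9 m from the base axis. Payload 3.1 kg.
Tool frame: the origin (TCP) lies at the very end of the fingers, on their centre line; the grasp point (between the pads) lies 19 mm behind it; z points along the fingers, y is the line along which they close (so a half turn about z gives the same grasp; the last joint's range is limited). The gripper opens to 87 mm and grips with 3 to 60 N. Pads are 19 mm wide; open, the fingers measure 117 mm over their backs; the gripper's body (75 mm by 190 mm) begins 51 mm behind the grasp point.
Start: joints at [64.601, 30.224, 82.088, -0, 67.689, -10.227], TCP at [0.164, 0.603, 0.223] pointing down, gripper open.
Joint ranges: [-176.69, 176.69], [-43.24, 126.21], [12.49, 139.97], [-82, 262], [0, 151.66], [-163.58, 163.58]. Speed limits (degrees/s): [159.86, 159.86, 180, 180, 180, 180].

## Interface

Orientations are given as [roll, pitch, yaw] about the fixed x, y, z axes, in that order (R = Rz(yaw) Ry(pitch) Rx(roll)).
In Python, from cell import * gives the robot as it stands.
- The arm moves only by the tool step_arm, never from a script. Its argument "plan" is a list of rows, each a list of 3 entries, a list of its own where there are three numbers: the shift along the tool's x, y, z as a fraction of full scale, then the turn, a rotation vector about the tool's x, y, z as a fraction of full scale, then the opening, from 0 (shut) to 1 (fully open). In form: [[[x, y, z], [wx, wy, wz], jaw], ...]. A call has 1 to 10 rows; each row is the pose to reach, as a shift and turn from the pose commanded when the call began, along the tool's axes at that moment, turning the shorter way round; what a row does not reach only later rows make up. Full scale, the value 1, is 0.3 m for a shift and pi rad for a turn. A row lasts 1/10 s, in which the tool goes at most 50 mm and 8.59 degrees, less where a joint would pass 70% of its speed; a pose out of reach is approached as far as the arm can. A call with a number of a shift or a turn outside -1 to 1 is refused whole. A call with a gripper value outside its range is refused whole. The fingers move at their own pace and stop on an object; the grip force is fixed at half the most. Time passes only in rows, so rows that repeat a pose let the fingers close. It gives the time, the measured TCP pose, the force, the opening and the grip force at its end, in the units of the state.
- get_obs(): the state, without advancing time (a new reading comes with each control period).
- camera(name): name is "scene" or "top" or "wrist"; returns a dict with "pixels" (384x512x3 uint8, red, green, blue), "fovy" (degrees; the focal length in pixels is half the picture's height over the tangent of half this angle, whatever the lens; pixels are square), "cx", "cy" (the principal point, pixels), "rvec" (rotation vector, rad) and "tvec" (3), from world to camera coordinates, as OpenCV has them; the wrist camera has in their place "T_tool_cam" (4x4, takes a point from camera to tool coordinates, whose origin is the TCP and whose axes are the flange's). Camera axes: x right, y down, z forward; pixel columns grow to the right and rows downward; lengths in m; the calibration is good to about 2 mm. The wrist camera is an equidistant fisheye: a pixel r from the principal point sees the ray r / f radians off the axis. A picture is of the moment at which its call begins: read the wrist's pose just before it. There is no depth.
- finish_job(): hands the job in; it is judged then, once.
Trained networks look in a picture, given as the dict that the camera call returned (one of the last four; its "shot" number tells which), for a name from the list of things; names that differ only in an ending like _2 or _b are one class to them, and where a whole thing is asked for, a point or a joint stands for the part that bears it (a point fixed in the world has none). Each returns a list of dicts, best first, with "confidence" (0 to 1); they miss things now and then, are a little off and sometimes report something else, mostly with a low value. They report only what shows in the picture. A call takes as long as a camera call. They do not tell look-alikes from the thing itself.
- cut_out(label, picture): "pixels" (384x512 bool, what is visible of it).
- tip_of(label, picture): "at" ([x, y, z] in m, in world coordinates, good to about 4 mm: a listed point, or the origin of a listed thing).
The state is a dict: "t": time; "joint_pos": joint angles; "joint_vel": joint speeds; "joint_torque": joint torques, N m; "eef_pos": TCP position; "eef_rot": TCP orientation; "wrist_force": force on the tool from outside, world axes, zero at the start; "moment": the same for the moment, N m; "grip_width": finger opening in m; "finger_force": force on a finger pad.
Only numpy, scipy, OpenCV 4.12 (cv2) and the standard library are available. Lean on these libraries where they do the work, as an engineer would, in place of code of your own. Each camera call takes 0.05 s, during which the arm holds its last target. There are 200 camera calls.

## Task

The breakers on the four grey boxes have tripped and their black buttons have popped up. With a fingertip, gently press three of them fully in, one after another: first the big round button, then the long bar-shaped one, then the square one; each stays in by itself. Leave the small round button up, do not lift, shove or tip the boxes, and leave the other things on the bench where they are.

Things in the scene. Friction and masses are not known exactly. Their poses are not given: they have to be found in the camera images.
- main_box: loose grey breaker box, largest housing, 90 x 90 mm, 45 mm high, 0.8 kg, with one black button on top: big round button, 42 mm across (bezel 52 mm), in the middle of its top and a cable gland 13 mm out from its +x end. Origin: centre of its underside; z up. Bezel stands 2 mm above the lid.
- main_top (a point): centre of the flat top face of the big round button, 42 mm across (bezel 52 mm); moves with it. About 61 mm above the bench when popped up, 51 mm when fully in.
- main_button (a joint): how far the big round button, 42 mm across (bezel 52 mm) is pushed down, m: 0 = popped up (16 mm above the lid), 0.010 = fully in (6 mm above the lid). Takes about 2.5 N up to there; then the cap yields on a rubber cushion from 3 N, 1 mm per further 2.5 N, at most 3.5 mm (not in this value). No return spring: it stays where it is left.
- bar_box: loose grey breaker box, small housing, 80 (x) x 60 (y) mm, 45 mm high, 0.8 kg, with one black button on top: long narrow bar-shaped button, 14 (x) x 40 (y) mm (bezel 24 x 50 mm), in the middle of its top and a cable gland 13 mm out from its +x end. Origin: centre of its underside; z up. Bezel stands 2 mm above the lid.
- bar_top (a point): centre of the flat top face of the long narrow bar-shaped button, 14 (x) x 40 (y) mm (bezel 24 x 50 mm); moves with it. About 61 mm above the bench when popped up, 51 mm when fully in.
- bar_button (a joint): how far the long narrow bar-shaped button, 14 (x) x 40 (y) mm (bezel 24 x 50 mm) is pushed down, m: 0 = popped up (16 mm above the lid), 0.010 = fully in (6 mm above the lid). Takes about 2.5 N up to there; then the cap yields on a rubber cushion from 3 N, 1 mm per further 2.5 N, at most 3.5 mm (not in this value). No return spring: it stays where it is left.
- square_box: loose grey breaker box, small housing, 80 (x) x 60 (y) mm, 45 mm high, 0.8 kg, with one black button on top: square button, 28 x 28 mm (bezel 38 x 38 mm), in the middle of its top and a cable gland 13 mm out from its +x end. Origin: centre of its underside; z up. Bezel stands 2 mm above the lid.
- square_top (a point): centre of the flat top face of the square button, 28 x 28 mm (bezel 38 x 38 mm); moves with it. About 61 mm above the bench when popped up, 51 mm when fully in.
- square_button (a joint): how far the square button, 28 x 28 mm (bezel 38 x 38 mm) is pushed down, m: 0 = popped up (16 mm above the lid), 0.010 = fully in (6 mm above the lid). Takes about 2.5 N up to there; then the cap yields on a rubber cushion from 3 N, 1 mm per further 2.5 N, at most 3.5 mm (not in this value). No return spring: it stays where it is left.
- small_box: loose grey breaker box, small housing, 80 (x) x 60 (y) mm, 45 mm high, 0.8 kg, with one black button on top: small round button, 20 mm across (bezel 30 mm), in the middle of its top and a cable gland 13 mm out from its +x end. Origin: centre of its underside; z up. Bezel stands 2 mm above the lid.
- small_top (a point): centre of the flat top face of the small round button, 20 mm across (bezel 30 mm); moves with it. About 61 mm above the bench when popped up, 51 mm when fully in.
- small_button (a joint): how far the small round button, 20 mm across (bezel 30 mm) is pushed down, m: 0 = popped up (16 mm above the lid), 0.010 = fully in (6 mm above the lid). Takes about 2.5 N up to there; then the cap yields on a rubber cushion from 3 N, 1 mm per further 2.5 N, at most 3.5 mm (not in this value). No return spring: it stays where it is left.
- pcb_a: bystander: small bare circuit board with parts on it, 34 x 62 x 18 mm, loose; origin at centre of underside
- black_knob: bystander: loose black control knob, 27 mm across, 23 mm high; origin at centre of underside
- pill_bottle: bystander: loose brown bottle with white cap, 41 mm across, 84 mm high; origin at centre of underside
- cream_cap: bystander: loose cream plastic cap, 46 mm across, 18 mm high; origin at centre of underside
Mind the look-alikes: they are no part of the job. Leave any orange or yellow look-alike of the bar_box alone. Leave any turquoise look-alike of the square_box alone.

How it is judged:
By the outcome, as a careful person would: the job done as asked, in the order asked, and still so for the second after the job is handed in, with the robot touching nothing.
It also fails if it takes over 42 s, if anything falls off the work surface, if the arm or the gripper's body presses on something with over 40 N, if the wrist force passes 120 N, or if a joint passes its speed limit or range.

## Working session

There is one attempt and no reset: what is moved stays moved. The work goes in short steps, Python scripts to look and compute and a tool call to move; the robot and the scene stay as the last step left them, time stands still between calls to the robot, and variables do not carry over. Pictures are saved under pics/ and viewed, at most 10 in all, crops included, and the job is handed in when it is done.

Besides the shell and the picture viewer there is one more tool, called after "Request:" as name([rows], argument=value, ...), one row to a line, values as JSON. step_arm: Moves the arm, as the interface text tells. Its arguments: {"type":"object","properties":{"plan":{"type":"array"}},"required":["plan"]}

```bash
mkdir -p pics
cat > h.py <<'E'
from cell import *
import numpy as np, cv2
def show(p,name,scale=1.5): cv2.imwrite('pics/'+name,cv2.resize(p['pixels'][:,:,::-1],None,fx=scale,fy=scale))
def proj(p,X):
    f=p['pixels'].shape[0]/2/np.tan(np.radians(p['fovy']/2))
    K=np.array([[f,0,p['cx']],[0,f,p['cy']],[0,0,1.]])
    return cv2.projectPoints(np.array(X,float).reshape(-1,3),np.array(p['rvec'],float),np.array(p['tvec'],float),K,None)[0].reshape(-1,2)
def unproj(p,uv,z):
    f=p['pixels'].shape[0]/2/np.tan(np.radians(p['fovy']/2))
    R=cv2.Rodrigues(np.array(p['rvec'],float))[0];t=np.array(p['tvec'],float).ravel()
    c=-R.T@t; d=R.T@np.array([(uv[0]-p['cx'])/f,(uv[1]-p['cy'])/f,1]); return c+d*(z-c[2])/d[2]
E
python3 - <<'E'
from h import *
o=get_obs(); print({k:np.round(o[k],3) for k in ('t','eef_pos','eef_rot','wrist_force','grip_width')})
for n in('top','scene'):
    p=camera(n); show(p,n+'1.png')
    for l in('main_top','bar_top','square_top','small_top','pill_bottle','cream_cap','black_knob','pcb_a'):
        for d in tip_of(l,p)[:4]:
            print(n,l,round(d['confidence'],2),np.round(d['at'],3),proj(p,d['at']).round()[0])
E
```

```text
{'t': np.float64(0.0), 'eef_pos': array([0.163, 0.603, 0.222]), 'eef_rot': array([-1.79877e+02, -2.40000e-02,  1.64829e+02]), 'wrist_force': array([ 0.85 , -0.087,  0.721]), 'grip_width': np.float64(0.087)}
top main_top 0.75 [ 0.616 -0.039  0.056] [344. 154.]
top bar_top 0.69 [0.424 0.442 0.064] [143. 224.]
top bar_top 0.5 [ 0.352 -0.058  0.059] [354. 263.]
top square_top 0.71 [0.443 0.056 0.061] [305. 222.]
top square_top 0.53 [0.356 0.183 0.061] [250. 257.]
top small_top 0.72 [ 0.443  0.054 -0.002] [303. 225.]
top small_top 0.64 [0.625 0.172 0.059] [259. 148.]
top small_top 0.38 [ 0.617 -0.039  0.06 ] [344. 153.]
top cream_cap 0.82 [ 0.513 -0.112  0.001] [368. 200.]
top black_knob 0.46 [ 0.635  0.056 -0.   ] [303. 152.]
top pcb_a 0.8 [ 0.454  0.18  -0.004] [254. 219.]
top pcb_a 0.22 [ 0.618 -0.041 -0.   ] [340. 160.]
scene main_top 0.58 [ 0.62  -0.038  0.059] [345. 231.]
scene bar_top 0.76 [ 0.348 -0.06   0.061] [226. 285.]
scene bar_top 0.46 [0.427 0.315 0.059] [195. 175.]
scene bar_top 0.45 [0.429 0.441 0.063] [180. 154.]
scene square_top 0.63 [0.354 0.184 0.062] [183. 209.]
scene square_top 0.51 [0.44  0.053 0.058] [245. 233.]
scene small_top 0.48 [0.628 0.177 0.065] [291. 178.]
scene small_top 0.21 [0.636 0.051 0.001] [323. 226.]
scene cream_cap 0.78 [ 0.514 -0.107  0.   ] [320. 293.]
scene black_knob 0.69 [0.636 0.056 0.   ] [321. 226.]
scene pcb_a 0.57 [ 0.453  0.18  -0.001] [227. 220.]
```

View pics/top1.png

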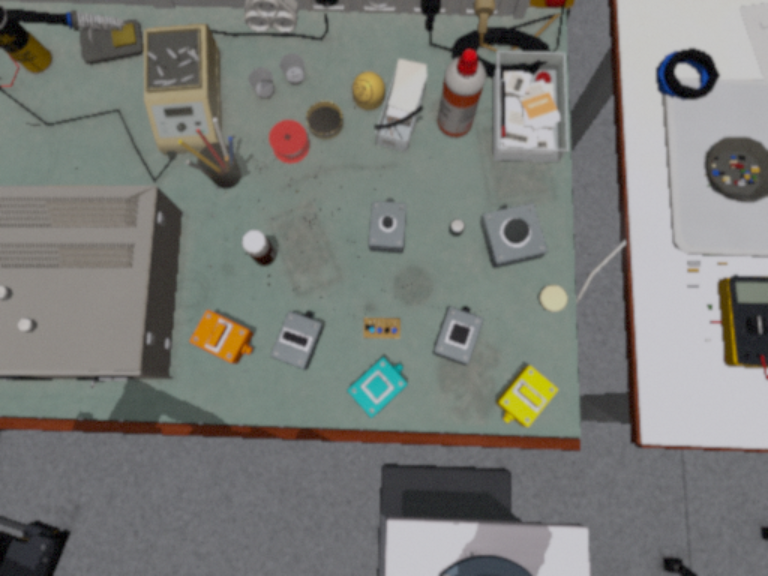

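View pics/scene1.png

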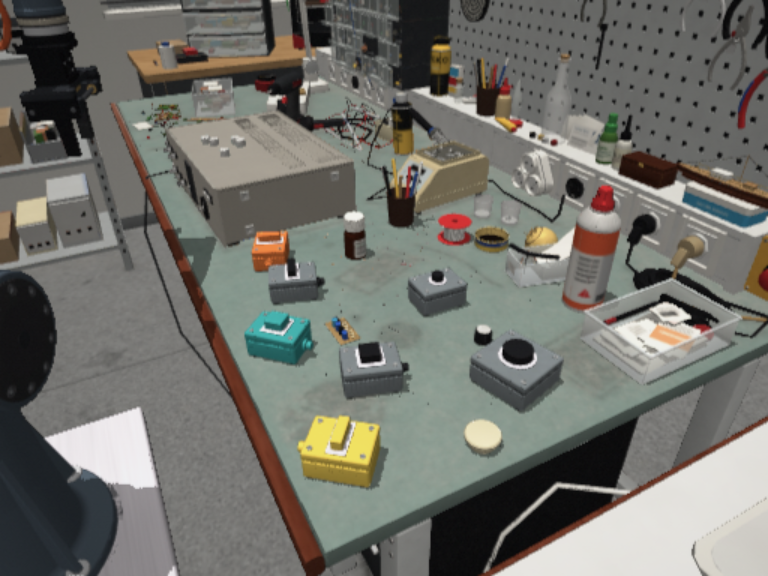

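The top picture (pixels in the 768x576 view) shows these boxes:
- **Bar boxes:** orange (222,336), grey (297,339) and yellow (527,396). The grey one fits "grey breaker box".
- **Square boxes:** grey (459,334) and turquoise (378,386). Again the grey one fits.
- **Round buttons:** big round on the large housing at (516,232), small round at (388,224).

The scene view agrees, with grey bar at (293,268), grey square at (371,352) and big round at (517,352). Next I'll refine the positions and confirm them in one enlarged crop.

Run:
```python
from h import *
G={'main_top':(.618,-.039,.061),'bar_top':(.427,.315,.061),'square_top':(.442,.055,.061)}
tiles=[]
for n in('top','scene'):
    p=camera(n); im=p['pixels']; g=im.max(2)
    for l,X in G.items():
        u,v=proj(p,X)[0]; w=13 if n=='top' else 17
        m=np.zeros(g.shape,np.uint8); u0,v0=int(round(u)),int(round(v))
        m[v0-w:v0+w,u0-w:u0+w]=(g[v0-w:v0+w,u0-w:u0+w]<55)
        k,lab,st,c=cv2.connectedComponentsWithStats(m)
        i=1+np.argmin([np.hypot(*(c[j]-(u,v)))-0.02*st[j,4] for j in range(1,k)])
        ys,xs=np.nonzero(lab==i)
        P=np.array([unproj(p,q,.061)[:2] for q in zip(xs,ys)])
        e,V=np.linalg.eigh(np.cov(P.T)); a=V[:,1]
        print(n,l,'guess px',(u.round(),v.round()),'area',st[i,4],'centre',P.mean(0).round(4),'std mm',(1e3*e**.5).round(1),'long axis from +y toward +x deg',np.degrees(np.arctan(a[0]/a[1])).round(1))
        for d in tip_of(l,p)[:3]:
            if np.hypot(*(np.array(d['at'])[:2]-X[:2]))<.03: print('   net',np.round(d['at'],4))
        t=im[v0-24:v0+24,u0-24:u0+24,::-1].copy(); t=cv2.resize(t,(256,256),interpolation=cv2.INTER_CUBIC); s=256/48
        q=(np.array([xs.mean(),ys.mean()])-(u0-24,v0-24)+.5)*s; cv2.circle(t,tuple(q.astype(int).tolist()),3,(0,0,255),-1)
        tiles.append(t)
cv2.imwrite('pics/crop.png',np.vstack([np.hstack(tiles[:3]),np.hstack(tiles[3:])]))
R=cv2.Rodrigues
from scipy.spatial.transform import Rotation as Ro
o=get_obs(); M=Ro.from_euler('xyz',o['eef_rot'],degrees=True).as_matrix(); print(M.round(4))
for l,X in G.items(): print(l,(M.T@(np.array(X)-o['eef_pos'])/.3).round(4))
```

```text
top main_top guess px (np.float64(344.0), np.float64(153.0)) area 1 centre [ 0.6021 -0.041 ] std mm [nan nan] long axis from +y toward +x deg nan
   net [ 0.6145 -0.0393  0.0606]
top bar_top guess px (np.float64(196.0), np.float64(225.0)) area 44 centre [0.4263 0.3143] std mm [ 2.  10.4] long axis from +y toward +x deg 18.0
   net [0.4286 0.3159 0.0573]
top square_top guess px (np.float64(306.0), np.float64(222.0)) area 79 centre [0.4425 0.0539] std mm [5.8 6.5] long axis from +y toward +x deg -45.6
   net [0.4428 0.0531 0.0568]
scene main_top guess px (np.float64(345.0), np.float64(230.0)) area 284 centre [ 0.6107 -0.0484] std mm [10.2 13.6] long axis from +y toward +x deg 43.9
   net [ 0.6187 -0.039   0.0585]
scene bar_top guess px (np.float64(194.0), np.float64(175.0)) area 58 centre [0.4212 0.303 ] std mm [ 3.6 17. ] long axis from +y toward +x deg 17.5
   net [0.4287 0.3166 0.0593]
scene square_top guess px (np.float64(245.0), np.float64(231.0)) area 163 centre [0.4374 0.0426] std mm [ 7.6 11. ] long axis from +y toward +x deg 19.4
   net [0.4414 0.0559 0.0566]
[[-0.9651  0.2617  0.    ]
 [ 0.2617  0.9651  0.    ]
 [ 0.      0.     -1.    ]]
main_top [-2.0223 -1.6696  0.5385]
bar_top [-1.099  -0.6974  0.5385]
square_top [-1.3741 -1.5208  0.5385]<stdin>:14: RuntimeWarning: Degrees of freedom <= 0 for slice
  c *= np.true_divide(1, fact)
  c *= np.true_divide(1, fact)
```

View pics/crop.png

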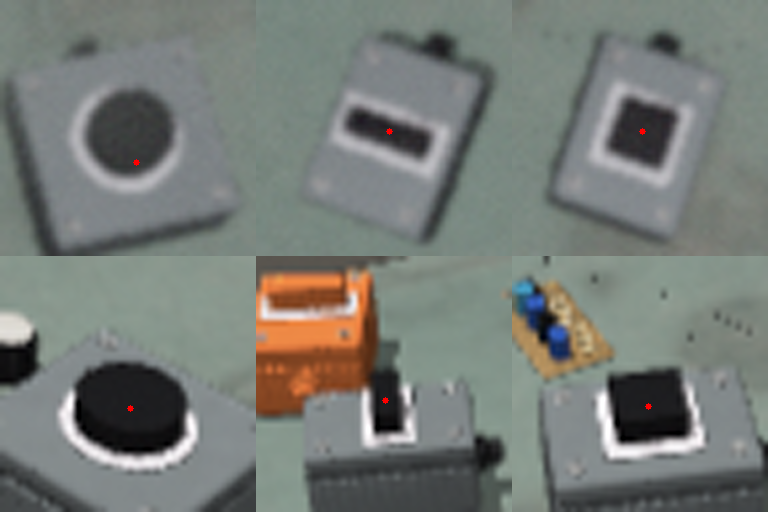

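The crop confirms the targets: grey housings with a big round, bar and square black button. The tool's yaw already lines up with the bar to within 3°. I'm closing the fingers and travelling high.

Request:
step_arm([
  [[-0.13,-0.11,0],[0,0,0],0],
  [[-0.26,-0.22,0],[0,0,0],0],
  [[-0.39,-0.33,0],[0,0,0],0],
  [[-0.52,-0.43,0],[0,0,0],0],
  [[-0.65,-0.54,0],[0,0,0],0],
  [[-0.78,-0.65,0],[0,0,0],0],
  [[-0.9,-0.75,0],[0,0,0],0],
  [[-0.9,-0.75,0],[0,0,0],0],
])

```text
t: 2.1
eef_pos: [0.369, 0.3114, 0.2229]
eef_rot: [-180.0, 0.1, 164.4]
wrist_force: [0.0, 0.4, -0.4]
grip_width: 0.0313
finger_force: 0.0
```

Request:
step_arm([
  [[-0.13,-0.11,0],[0,0,0],0],
  [[-0.26,-0.22,0],[0,0,0],0],
  [[-0.39,-0.33,0],[0,0,0],0],
  [[-0.52,-0.43,0],[0,0,0],0],
  [[-0.65,-0.54,0],[0,0,0],0],
  [[-0.78,-0.65,0],[0,0,0],0],
  [[-0.9,-0.75,0],[0,0,0],0],
  [[-0.9,-0.75,0],[0,0,0],0],
])

```text
t: 2.9
eef_pos: [0.5717, 0.0229, 0.2229]
eef_rot: [-180.0, 0.3, 164.5]
wrist_force: [-0.2, 0.9, 0.4]
grip_width: 0.0005
finger_force: 0.0
```

Request:
step_arm([
  [[-0.12,-0.09,0],[0,0,0],0],
  [[-0.22,-0.17,0.05],[0,0,0],0],
  [[-0.22,-0.17,0.2],[0,0,0],0],
  [[-0.22,-0.17,0.35],[0,0,0],0],
  [[-0.22,-0.17,0.4],[0,0,0],0],
  [[-0.22,-0.17,0.4],[0,0,0],0],
  [[-0.22,-0.17,0.4],[0,0,0],0],
])

```text
t: 3.6
eef_pos: [0.6176, -0.038, 0.1029]
eef_rot: [180.0, 0.0, 164.9]
wrist_force: [0.2, -0.5, 0.8]
grip_width: 0.0004
finger_force: 0.0
```

Request:
step_arm([
  [[0,0,0.08],[0,0,0],0],
  [[0,0,0.12],[0,0,0],0],
  [[0,0,0.135],[0,0,0],0],
  [[0,0,0.143],[0,0,0],0],
  [[0,0,0.15],[0,0,0],0],
  [[0,0,0.156],[0,0,0],0],
  [[0,0,0.162],[0,0,0],0],
  [[0,0,0.168],[0,0,0],0],
  [[0,0,0.173],[0,0,0],0],
  [[0,0,0.173],[0,0,0],0],
])

```text
t: 4.6
eef_pos: [0.6175, -0.0388, 0.0508]
eef_rot: [180.0, 0.0, 164.8]
wrist_force: [-1.8, 2.5, 4.2]
grip_width: 0.0
finger_force: 2.2
```

Request:
step_arm([
  [[0,0,0.003],[0,0,0],0],
  [[0,0,0.005],[0,0,0],0],
  [[0,0,0.005],[0,0,0],0],
])

```text
t: 4.9
eef_pos: [0.6175, -0.0388, 0.0498]
eef_rot: [180.0, 0.0, 164.8]
wrist_force: [-1.5, 1.9, 7.0]
grip_width: 0.0004
finger_force: 3.4
```

Request:
step_arm([
  [[0,0,-0.02],[0,0,0],0],
  [[0,0,-0.1],[0,0,0],0],
  [[0,0,-0.25],[0,0,0],0],
  [[0,0,-0.25],[0,0,0],0],
])

```text
t: 5.3
eef_pos: [0.6218, -0.0405, 0.1296]
eef_rot: [-180.0, 0.7, 164.8]
wrist_force: [1.4, -0.1, -0.3]
grip_width: 0.0005
finger_force: 0.0
```

Request:
step_arm([
  [[0.11,0.12,0],[0,0,0],0],
  [[0.22,0.23,0],[0,0,0],0],
  [[0.33,0.35,0],[0,0,0],0],
  [[0.44,0.46,0],[0,0,0],0],
  [[0.55,0.58,0],[0,0,0.01],0],
  [[0.66,0.7,0],[0,0,0.015],0],
  [[0.77,0.81,0],[0,0,0.015],0],
  [[0.88,0.93,0],[0,0,0.015],0],
  [[0.92,0.973,0],[0,0,0.015],0],
  [[0.92,0.973,0],[0,0,0.015],0],
])

```text
t: 6.3
eef_pos: [0.4259, 0.317, 0.1238]
eef_rot: [-180.0, 0.0, 162.4]
wrist_force: [0.6, 0.8, 0.6]
grip_width: 0.0005
finger_force: 0.0
```

Run:
```python
from h import *
o=get_obs(); print(o['t'],np.round(o['eef_pos'],4),np.round(o['eef_rot'],1),np.round(o['wrist_force'],1))
for n in('scene','top'):
    p=camera(n); show(p,n+'2.png')
    for l in('main_top','bar_top','square_top'):
        print(n,l,[np.round(d['at'],4).tolist() for d in tip_of(l,p)[:4]])
```

```text
6.3 [0.4259 0.317  0.1238] [-180.     0.   162.4] [0.6 0.8 0.6]
scene main_top [[0.4292, 0.3128, 0.0593], [0.619, -0.0368, 0.0496]]
scene bar_top [[0.428, 0.4397, 0.0642], [0.4262, 0.3135, 0.0603], [0.3456, -0.0565, 0.0608]]
scene square_top [[0.4436, 0.0518, 0.0568], [0.3535, 0.1857, 0.0612]]
top main_top [[0.6161, -0.0397, 0.0499]]
top bar_top [[0.3492, -0.0603, 0.0607], [0.5736, 0.3885, -0.0004]]
top square_top [[0.4461, 0.0569, 0.0613], [0.3539, 0.1814, 0.0568]]
```

View pics/scene2.png

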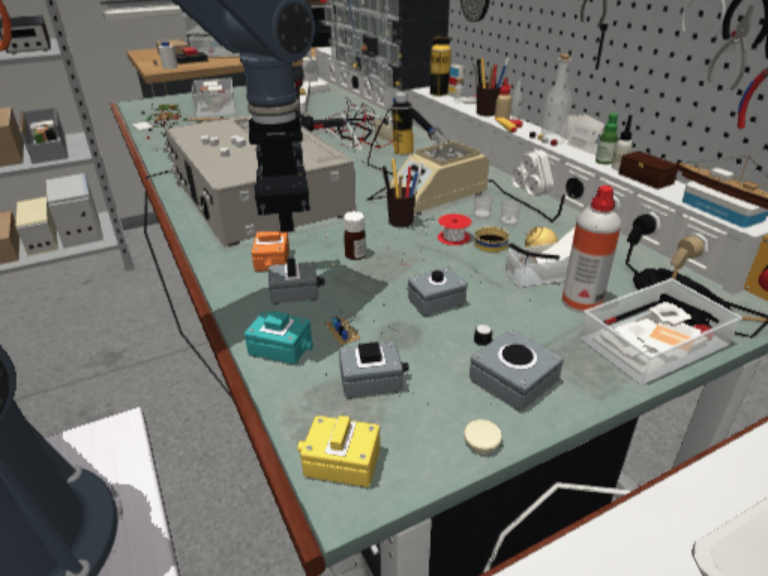

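The scene view at (517,355) shows the big round button fully in, with its top at about 0.050 and the box unmoved. The tool is now above the grey bar box at (293,270), so I press the bar next.

Request:
step_arm([
  [[-0.006,-0.005,0.1],[0,0,0],0],
  [[-0.006,-0.005,0.18],[0,0,0],0],
  [[-0.006,-0.005,0.202],[0,0,0],0],
  [[-0.006,-0.005,0.211],[0,0,0],0],
  [[-0.006,-0.005,0.218],[0,0,0],0],
  [[-0.006,-0.005,0.225],[0,0,0],0],
  [[-0.006,-0.005,0.232],[0,0,0],0],
  [[-0.006,-0.005,0.238],[0,0,0],0],
  [[-0.006,-0.005,0.243],[0,0,0],0],
  [[-0.006,-0.005,0.243],[0,0,0],0],
])

```text
t: 7.7
eef_pos: [0.4289, 0.3132, 0.0514]
eef_rot: [180.0, 0.0, 162.1]
wrist_force: [0.3, -1.8, 3.6]
grip_width: 0.0004
finger_force: 1.5
```

Request:
step_arm([
  [[0,0,0.003],[0,0,0],0],
  [[0,0,0.004],[0,0,0],0],
  [[0,0,0.004],[0,0,0],0],
])

```text
t: 8.0
eef_pos: [0.4289, 0.3132, 0.0504]
eef_rot: [180.0, 0.0, 162.1]
wrist_force: [-0.2, -1.3, 5.7]
grip_width: 0.0002
finger_force: 2.7
```

Request:
step_arm([
  [[0,0,0.002],[0,0,0],0],
  [[0,0,-0.02],[0,0,0],0],
  [[0,0,-0.1],[0,0,0],0],
  [[0,0,-0.25],[0,0,0],0],
  [[0,0,-0.25],[0,0,0],0],
  [[0,0,-0.25],[0,0,0],0],
])

```text
t: 8.6
eef_pos: [0.4294, 0.3137, 0.1262]
eef_rot: [179.9, 0.1, 162.1]
wrist_force: [-0.2, 0.4, -0.9]
grip_width: 0.0005
finger_force: 0.0
```

Request:
step_arm([
  [[-0.06,-0.15,0],[0,0,0],0],
  [[-0.12,-0.3,0],[0,0,0],0],
  [[-0.18,-0.45,0],[0,0,0],0],
  [[-0.24,-0.6,0],[0,0,0],0],
  [[-0.29,-0.75,0],[0,0,0],0],
  [[-0.31,-0.806,0],[0,0,0],0],
  [[-0.31,-0.806,0],[0,0,0],0],
  [[-0.31,-0.806,0],[0,0,0],0],
])

```text
t: 9.4
eef_pos: [0.4421, 0.0544, 0.1242]
eef_rot: [180.0, -0.1, 162.0]
wrist_force: [0.1, 0.2, 0.4]
grip_width: 0.0006
finger_force: 0.0
```

Run:
```python
from h import *
o=get_obs(); print(o['t'],np.round(o['eef_pos'],4),np.round(o['eef_rot'],1),np.round(o['wrist_force'],1))
for n in('scene','top'):
    p=camera(n); show(p,n+'3.png')
    for l in('main_top','bar_top','square_top'):
        print(n,l,[np.round(d['at'],4).tolist() for d in tip_of(l,p)[:4]])
```

```text
9.4 [0.4421 0.0544 0.1242] [ 1.80e+02 -1.00e-01  1.62e+02] [0.1 0.2 0.4]
scene main_top [[0.6191, -0.0374, 0.0509]]
scene bar_top [[0.3505, -0.0598, 0.0622], [0.4279, 0.4415, 0.0621], [0.4262, 0.3145, 0.05]]
scene square_top [[0.5169, -0.1063, 0.0002], [0.44, 0.0532, 0.0572], [0.3533, 0.1827, 0.0595]]
top main_top [[0.6148, -0.0379, 0.0496]]
top bar_top [[0.4286, 0.4413, 0.0621], [0.4283, 0.3163, 0.046]]
top square_top []
```

Request:
step_arm([
  [[0,0,0.1],[0,0,0],0],
  [[0,0,0.18],[0,0,0],0],
  [[0,0,0.203],[0,0,0],0],
  [[0,0,0.212],[0,0,0],0],
  [[0,0,0.219],[0,0,0],0],
  [[0,0,0.226],[0,0,0],0],
  [[0,0,0.233],[0,0,0],0],
  [[0,0,0.239],[0,0,0],0],
  [[0,0,0.244],[0,0,0],0],
  [[0,0,0.244],[0,0,0],0],
])

```text
t: 10.8
eef_pos: [0.4431, 0.0543, 0.0518]
eef_rot: [180.0, 0.0, 162.1]
wrist_force: [-0.9, -0.5, -0.0]
grip_width: 0.0006
finger_force: 0.1
```

Request:
step_arm([
  [[0,0,0.003],[0,0,0],0],
  [[0,0,0.005],[0,0,0],0],
  [[0,0,0.005],[0,0,0],0],
])

```text
t: 11.1
eef_pos: [0.4433, 0.0543, 0.0505]
eef_rot: [180.0, 0.0, 162.1]
wrist_force: [-0.8, 1.0, 4.4]
grip_width: 0.0004
finger_force: 2.5
```

Request:
step_arm([
  [[0,0,0.003],[0,0,0],0],
  [[0,0,0.004],[0,0,0],0],
  [[0,0,0.004],[0,0,0],0],
])

```text
t: 11.4
eef_pos: [0.4433, 0.0543, 0.0495]
eef_rot: [180.0, 0.1, 162.1]
wrist_force: [-1.3, 0.0, 7.3]
grip_width: 0.0005
finger_force: 3.7
```

Request:
step_arm([
  [[0,0,-0.02],[0,0,0],0],
  [[0,0,-0.1],[0,0,0],0],
  [[0,0,-0.25],[0,0,0],0],
  [[0,0,-0.4],[0,0,0],0],
  [[0,0,-0.5],[0,0,0],0],
  [[0,0,-0.5],[0,0,0],0],
  [[0,0,-0.5],[0,0,0],0],
])

```text
t: 12.1
eef_pos: [0.4433, 0.0543, 0.1997]
eef_rot: [180.0, 0.1, 162.1]
wrist_force: [0.5, -0.5, 0.1]
grip_width: 0.0003
finger_force: 0.0
```

Run:
```python
from h import *
o=get_obs(); print(o['t'],np.round(o['eef_pos'],4),np.round(o['wrist_force'],1))
for n in('scene','top'):
    p=camera(n); show(p,n+'4.png')
    for l in('main_top','bar_top','square_top','small_top'):
        print(n,l,[np.round(d['at'],4).tolist() for d in tip_of(l,p)[:4]])
```

```text
12.1 [0.4433 0.0543 0.1997] [ 0.5 -0.5  0.1]
scene main_top [[0.6186, -0.0371, 0.0497]]
scene bar_top [[0.3516, -0.0621, 0.0602], [0.4289, 0.4402, 0.0601]]
scene square_top [[0.4388, 0.0543, 0.0466], [0.3541, 0.1819, 0.0622]]
scene small_top [[0.6297, 0.178, 0.0656]]
top main_top []
top bar_top [[0.4272, 0.3163, 0.0462], [0.4252, 0.4412, 0.0635]]
top square_top [[0.3557, 0.1818, 0.062]]
top small_top [[0.4445, 0.0518, -0.002], [0.6278, 0.1728, 0.0589]]
```

View pics/scene4.png

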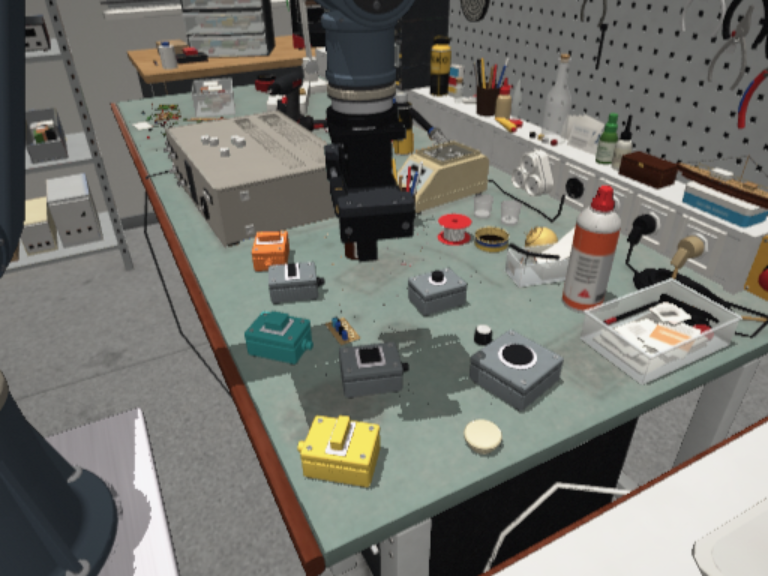

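The big round (517,355), bar (293,270) and square (371,355) buttons are all in. The small round one (437,277) is still up, nothing else has moved, and the arm is clear.

```bash
python3 -c "
from cell import *
print(finish_job())"
```

```text
the job is handed in; nothing more can be done
None
```

I pressed the big round, bar and square buttons fully in, in that order, and handed the job in at about 12 s. The small round button is still up, and the final picture showed nothing else moved.

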